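# Switch on the bench demagnetiser and treat a torque driver

## Robot

A 7-joint arm with a two-finger parallel gripper is mounted at the origin on the work surface. World frame = base frame: x ahead of the robot, y to its left, z up, the work surface at z = 0. Lengths are in m, angles in rad, forces in N, time in s.
With the tool pointing down it reaches from about 0.425 to 0.875 m from the base axis. Payload 4.7 kg.
Tool frame: the origin (TCP) lies on the centre line of the jaws, within the pads' length; the fingertips stand 14 mm ahead of it and the grasp point (between the pads) lies 5 mm behind it; z points along the fingers, y is the line along which they close (so a half turn about z gives the same grasp; the last joint's range is limited). The gripper opens to 87 mm and grips with 3 to 60 N. Pads are 19 mm wide; open, the fingers measure 117 mm over their backs; the gripper's body (75 mm by 190 mm) begins 51 mm behind the grasp point.
Start: joints at [-1.259, 0.321, -0.07, 1.45, 0.023, 1.371, -0.057], TCP at [0.191, 0.621, 0.216] pointing down, gripper open.
Joint ranges: [-2.86, 2.86], [-0.3, 2.09], [-1.38, 1.24], [0.06, 2.45], [-1.56, 4.7], [0.09, 2.05], [-2.69, 2.69]. Speed limits (rad/s): [2.57, 2.57, 3.14, 3.14, 3.14, 3.14, 3.14].

## Interface

Orientations are given as a rotation vector (axis times angle).
In Python, from bench import ctrl gives the robot as it stands.
- The arm moves only by the tool send_rows, never from a script. Its argument "steps" is a list of rows, each an object of numbers: "tx", "ty", "tz": the shift along the tool's x, y, z in units of 60 mm (1.0 is 60 mm); "turn": the turn about the tool's z in units of 8 degrees (1.0 is 8 degrees); "grip": the opening, from 0 (shut) to 1 (fully open). A call has 1 to 12 rows; each row shifts and turns the commanded pose from where the row before left it, along the tool's axes as they then stand; what a row does not reach is not made up. A row lasts 1/8 s, in which the tool goes at most 62.5 mm and 10.7 degrees, less where a joint would pass 70% of its speed; a pose out of reach is approached as far as the arm can. A call is refused whole if a number of a shift passes 1 or a number of a turn 1, either way. A call with a gripper value outside its range is refused whole. The fingers move at their own pace and stop on an object; "newtons" is the grip in N (left out, the last holds). Time passes only in rows, so rows that do not move let the fingers close. It gives the time, the measured TCP pose, the force, the opening and the grip force at its end, in the units of the state.
- ctrl.get_state(): the state, without advancing time (a new reading comes with each control period).
- ctrl.get_image(name): name is "scene" or "top" or "wrist"; returns a dict with "pixels" (480x640x3 uint8, red, green, blue), "K" (3x3 intrinsics, pixels), "cam_to_world" (4x4, takes a point from camera to world coordinates); the wrist camera has in their place "T_tool_cam" (4x4, takes a point from camera to tool coordinates, whose origin is the TCP and whose axes are the flange's). Camera axes: x right, y down, z forward; pixel columns grow to the right and rows downward; lengths in m; the calibration is good to about 2 mm. A picture is of the moment at which its call begins: read the wrist's pose just before it. There is no depth.
- ctrl.close_job(): hands the job in; it is judged then, once.
The state is a dict: "time": time; "joint_positions": joint angles; "qd": joint speeds; "joint_torque": joint torques, N m; "position": TCP position; "tool_rot": TCP orientation; "ft_force": force on the tool from outside, world axes, zero at the start; "torque": the same for the moment, N m; "grip_width": opening from 0.0 (shut) to 1.0 (fully open); "grip_force": force on a finger pad.
Only numpy, scipy, OpenCV 4.12 (cv2) and the standard library are available. Lean on these libraries where they do the work, as an engineer would, in place of code of your own. Each camera call takes 0.05 s, during which the arm holds its last target. There are 200 camera calls.

## Task

Turn the demagnetiser's bar switch clockwise (as seen facing its sloped panel) until it clicks over into its on position. Then pick up the torque driver from the rubber mat, dip its blade tip well below the rim of the demagnetiser's open well and hold it there for about a second, and lay the driver down flat on the mat again, without letting it drop. Leave the switch on and do not disturb the chassis, the parts bin or the bottle.

Things in the scene. Friction and masses are not known exactly. Their poses are not given: they have to be found in the camera images.
- console: The bench demagnetiser, a fixed grey steel box 210 (x) x 140 (y) mm; origin at the centre of its underside, x axis from the low sloped front to the rear. Front (x -105 to -5): aluminium panel with the switch, rising at 30 degrees from 30 to 88 mm height, facing -x and up. Rear (x -5 to 105): flat top 88 mm high with the open well at x 50, y 0.
- switch (a joint): Angle (rad) of the bar switch: 0 = off detent, 1.05 = on detent (60 degrees clockwise as seen facing the panel). A spring detent (about 0.3 N m at most) pulls it to the nearer of the two positions; it clicks over just past the middle, 0.52. Stops lie just beyond either position.
- switch_grip (a point): Point on the switch's axis, 30 mm above its base, to grip the bar. z axis: turning axis, square to the panel, pointing out (30 degrees from vertical, to the front). x axis: along the bar to its white-marked upper end: off, it leans 30 degrees left (+y of the console) of straight up the panel; on, 30 right. Black bar 70 x 18 mm, 8 to 38 mm above the base, on a disc 68 mm across, 8 thick.
- well_rim (a point): Centre of the mouth of the demagnetiser's well, 98 mm above the bench: a round open well with a steel collar, 80 mm inner and 94 mm outer diameter, 80 mm deep, axis vertical. The collar stands 10 mm above the flat top.
- mat: Flat grey-blue rubber mat fixed on the bench, 270 (x) x 200 (y) x 3 mm; origin at the centre of its underside.
- driver: Torque driver, 200 mm long, 0.25 kg: black rounded-square handle with grey bands, 100 x 30 x 30 mm; steel shank 8 mm across (16 mm for its first 16 mm) ending in a flat blade. Origin at the centre of the handle's underside; x along the tool to the blade, z up as it lies. Handle x -50 to 50 mm, tip at x 150; tool axis 15 mm above the underside. Balance point x 11 mm.
- driver_mid (a point): Centre of the driver's handle, on its axis.
- driver_tip (a point): Tip of the driver's blade.
- chassis: Bystander: open black sheet-metal chassis with a green circuit board, 160 x 240 x 40 mm; origin at the centre of its underside.
- bin: Bystander: open blue parts bin, 150 x 100 x 65 mm; origin at the centre of its underside.
- bottle: Bystander: white plastic bottle, 64 mm across, 150 mm high; origin at the centre of its underside.
Mind the look-alikes: they are no part of the job. Of the things that look like the driver, take the one that is farthest from the robot's base at the start.

How it is judged:
On the way, in this order (a step that is already met when the one before it is completed fails the run):
1. the switch has clicked over into its on position (value of joint switch above 0.9 rad), for 0.3 s.
2. with the switch on, the driver's tip is inside the well, at least 15 mm below its rim, held in the gripper, for 0.8 s (value of joint switch above 0.9 rad and z of driver_tip in the frame of well_rim below -0.015 m and horizontal distance between driver_tip and well_rim below 0.042 m and contact force between the fingers and driver above 0.5 N), for 0.8 s.
At the end, for the whole second after the job is handed in: The switch stands in its on detent (above 0.9 rad), and the driver lies still and flat (within 8 degrees) on the mat, on either side of its handle, with the middle of its handle over the mat and its tip no more than 20 mm past the mat's edge (value of joint switch above 0.9 rad and x of driver_mid in the frame of mat between -0.135 and 0.135 m and y of driver_mid in the frame of mat between -0.1 and 0.1 m and x of driver_tip in the frame of mat between -0.155 and 0.155 m and y of driver_tip in the frame of mat between -0.12 and 0.12 m and height (world z) of driver_mid below 0.026 m and angle between driver's own x axis and vertical between 1.42 and 1.72 rad and linear speed of driver below 0.02 m/s); the robot touches nothing.
It fails at once if the driver is let go of while it is more than 35 mm above where it lies on the mat (height (world z) of driver_mid above 0.053 m and contact force between the fingers and driver below 0.05 N).
It fails at once if a bystander (chassis, bin or bottle) is shifted by more than 20 mm (distance of any of chassis, bin, bottle from where it was at the start of the episode above 0.02 m).
It also fails if it takes over 58 s, if anything falls off the work surface, if the arm or the gripper's body presses on something with over 40 N, if the wrist force passes 120 N, or if a joint passes its speed limit or range.

## Working session

There is one attempt and no reset: what is moved stays moved. The work goes in short steps, Python scripts to look and compute and a tool call to move; the robot and the scene stay as the last step left them, time stands still between calls to the robot, and variables do not carry over. Pictures are saved under pics/ and viewed, at most 12 in all, crops included, and the job is handed in when it is done.

Besides the shell and the picture viewer there is one more tool, called after "Request:" in YAML: its name, and indented under it one key for each argument. send_rows: Moves the arm, as the interface text tells. Its arguments: {"type":"object","properties":{"steps":{"type":"array"},"newtons":{"type":"number"}},"required":["steps"]}

```bash
ls; mkdir -p pics; python3 - <<'E'
from bench import ctrl
import cv2,pickle
s=ctrl.get_state();print(s)
d={}
for n in("scene","top"):
    i=ctrl.get_image(n);d[n]=i
    cv2.imwrite(f"pics/{n}0.png",i["pixels"][:,:,::-1]);print(n,i["K"],i["cam_to_world"])
pickle.dump(d,open("im0.pkl","wb"))
E
```

```text
pics
{'time': 0.0, 'joint_positions': array([-1.25892073,  0.3218565 , -0.07009554,  1.45169915,  0.02261861,
        1.37075218, -0.05690979]), 'qd': array([-5.78155958e-04,  4.53193424e-04,  8.41618653e-05, -4.08705858e-04,
       -4.07840682e-04,  4.66661331e-04,  3.58534033e-04]), 'joint_torque': array([-6.85493262e-06, -4.91280770e+01, -4.04038802e-01, -3.12529707e+01,
       -6.40626275e-02,  4.36822919e-02,  1.70155240e-04]), 'position': array([0.19058916, 0.62084135, 0.21482772]), 'tool_rot': array([-4.65937585e-01, -3.10666978e+00,  3.01549758e-03]), 'ft_force': array([-0.16242219, -0.41567155, -0.97502566]), 'torque': array([-0.00656839,  0.00237578, -0.02628953]), 'grip_force': 0.0, 'grip_width': 1.0013648449531636}
scene [[501.06767546   0.         328.34173992]
 [  0.         501.06767546 248.78168225]
 [  0.           0.           1.        ]] [[ 0.51272966  0.59638587 -0.61760197  1.25305799]
 [ 0.85842809 -0.34398566  0.3804932  -0.46589512]
 [ 0.01447455 -0.72525703 -0.68832603  0.95221238]
 [ 0.          0.          0.          1.        ]]
top [[452.56193028   0.         320.84803079]
 [  0.         452.56193028 240.59338029]
 [  0.           0.           1.        ]] [[ 0.0087713  -0.99345326  0.11390206  0.34205493]
 [-0.99986589 -0.00713804  0.01473908  0.00181941]
 [-0.01382955 -0.11401607 -0.99338265  1.23856653]
 [ 0.          0.          0.          1.        ]]
```

View pics/top0.png

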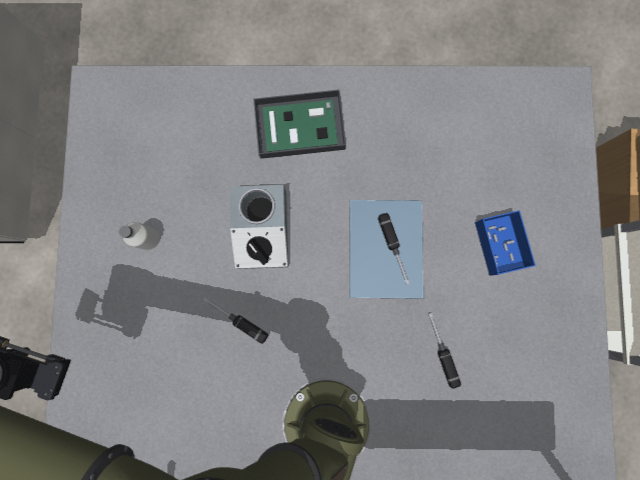

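View pics/scene0.png

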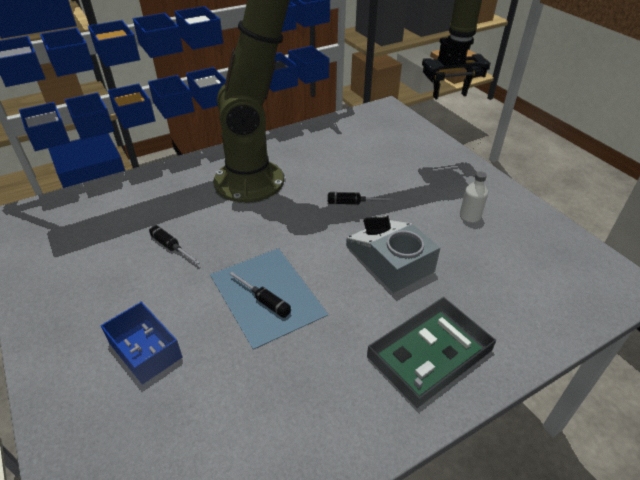

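Candidates for the driver in the top view: (389,232) on the mat, (249,328) left, and (447,367) right. The one on the mat is farthest from the base at about (330,420), so I'll check it in a close crop that also covers the console.

```bash
python3 - <<'E'
import pickle,cv2
d=pickle.load(open("im0.pkl","rb"))
p=d["top"]["pixels"][175:305,225:430,::-1]
cv2.imwrite("pics/crop.png",cv2.resize(p,None,fx=3.9,fy=3.9,interpolation=cv2.INTER_CUBIC))
E
```

```text
(no output)
```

View pics/crop.png

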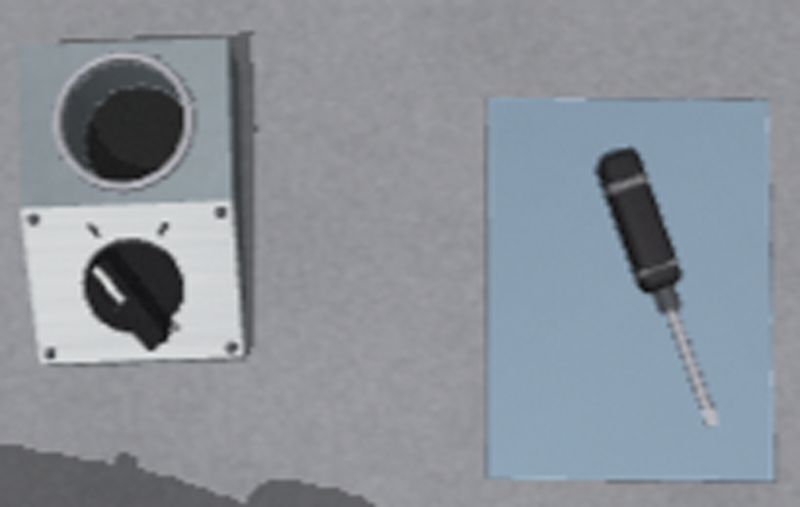

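The crop shows the mat driver: black handle with grey bands, tip at crop (712,424). The switch bar's white mark points upper-left (off), and the collar is centred at about (124,121). Next I fit the poses.

```bash
cat > h.py <<'E'
import pickle,numpy as np
from scipy.optimize import least_squares
from scipy.spatial.transform import Rotation as R
def proj(i,P,T=None):
    T=np.linalg.inv(i["cam_to_world"] if T is None else T); P=np.atleast_2d(P)
    c=P@T[:3,:3].T+T[:3,3]; q=c@np.array(i["K"]).T; return q[:,:2]/q[:,2:]
def place(p,L,z0=0):
    c,s=np.cos(p[2]),np.sin(p[2]); L=np.asarray(L,float)
    return np.c_[p[0]+c*L[:,0]-s*L[:,1],p[1]+s*L[:,0]+c*L[:,1],L[:,2]+z0]
def fit(i,L,px,p0,z0=0):
    r=least_squares(lambda p:(proj(i,place(p,L,z0))-px).ravel(),p0); return r.x,r.fun.reshape(-1,2)
E
python3 - <<'E'
from h import *
i=pickle.load(open("im0.pkl","rb"))["top"]
px=lambda c:np.array([225,175])+(np.array(c)+.5)/3.9-.5
a,b=-.105,.105
c,r=fit(i,[[a,.07,.03],[a,-.07,.03],[-.005,.07,.088],[-.005,-.07,.088],[b,.07,.088],[b,-.07,.088],[.05,0,.098]],
 px([(38,362),(243,357),(21,207),(235,203),(18,44),(230,37),(124,121)]),[.7,.15,0]);print("console",c,r.round(1).tolist())
m,r=fit(i,[[.135,.1,.003],[.135,-.1,.003],[-.135,-.1,.003],[-.135,.1,.003]],px([(487,98),(768,100),(774,481),(486,479)]),[.7,-.1,0]);print("mat",m,r.round(1).tolist())
d,r=fit(i,[[-.05,0,.015],[.05,0,.015],[.15,0,.015]],px([(618,150),(662,288),(712,424)]),[.7,-.1,3.5],.003);print("drv",d,r.round(1).tolist())
print("rim",place(c,[[.05,0,.098]]))
# switch: panel line mid
mid=np.array([-.055,0,.059]); n=np.array([-.5,0,.866])
print("sw mid base px", (proj(i,place(c,[mid+.0*n,mid+.03*n]))-[225,175]+.5)*3.9)
pickle.dump((c,m,d),open("pose.pkl","wb"))
E
```

```text
console [0.51301243 0.18344731 0.03461897] [[0.3, 0.4], [-0.0, 0.2], [-0.1, 0.0], [-0.6, -0.4], [0.6, 0.0], [-0.0, 0.3], [-0.1, -0.4]]
mat [ 0.46392852 -0.15784813 -0.00056896] [[-0.2, -0.2], [0.1, -0.3], [0.2, 0.3], [-0.1, 0.1]]
drv [ 0.51049899 -0.16448912  3.46200252] [[-0.2, 0.3], [0.4, -0.4], [-0.2, 0.1]]
rim [[0.56298247 0.18517791 0.098     ]]
sw mid base px [[134.45026778 284.47869675]
 [128.76837642 303.26973783]]
```

Request:
send_rows:
  steps:
    - {"turn": -0.8,"grip": 0}
    - {"turn": -0.8,"grip": 0}
    - {"turn": -0.8,"grip": 0}
    - {"grip": 0}
  newtons: 20

```text
validation failed for argument at $.st...
```

```bash
cat >> h.py <<'E'
from bench import ctrl
def go(*targets):
    "print shift in tool units from the present pose to each target in turn"
    s=ctrl.get_state(); r=R.from_rotvec(s["tool_rot"]); p=s["position"]
    M=r.as_matrix(); print("t",s["time"],"pos",p.round(4),"x az",np.degrees(np.arctan2(M[1,0],M[0,0])).round(2),"z",M[:,2].round(3),"F",s["ft_force"].round(1),"grip",round(s["grip_width"],3),round(s["grip_force"],1))
    for t in targets:
        t=np.asarray(t); print((r.inv().apply(t-p)/.06).round(2)); p=t
C,MAT,D=pickle.load(open("pose.pkl","rb"))
con=lambda *l:place(C,[l])[0]
E
python3 - <<'E'
from h import *
i=pickle.load(open("im0.pkl","rb"))["top"]
print(con(-.088,-.05,.2),con(-.088,-.05,.076))
go(con(-.088,-.06,.215),con(-.088,-.06,.076),con(-.088,-.02,.076))
E
```

```text
[0.42679576 0.1304314  0.2       ] [0.42679576 0.1304314  0.076     ]
t 0.1 pos [0.1906 0.6209 0.215 ] x az 162.94 z [-0.    -0.002 -1.   ] F [ 1.5 -0.4 -0.6] grip 1.0 0.0
[-6.22 -6.82  0.01]
[0.   0.   2.32]
[ 0.22  0.63 -0.  ]
```

Request:
send_rows:
  steps:
    - {"tx": 0,"ty": 0,"tz": 0,"turn": -0.8,"grip": 0}
    - {"tx": 0,"ty": 0,"tz": 0,"turn": -0.8,"grip": 0}
    - {"tx": 0,"ty": 0,"tz": 0,"turn": -0.8,"grip": 0}
    - {"tx": 0,"ty": 0,"tz": 0,"turn": 0,"grip": 0}
  newtons: 20

```text
time: 0.6
position: [0.1907, 0.6211, 0.2154]
tool_rot: [0.057, -3.141, 0.001]
ft_force: [0.5, -0.0, 1.1]
grip_width: 0.635
grip_force: 0.0
```

```bash
python3 - <<'E'
from h import *
go(con(-.088,-.06,.215),con(-.088,-.06,.076),con(-.088,-.02,.076))
E
```

```text
t 0.6 pos [0.1907 0.6211 0.2154] x az -177.93 z [-0.    -0.001 -1.   ] F [ 0.5 -0.   1.1] grip 0.635 0.0
[-3.64 -8.48  0.01]
[-0.    0.    2.32]
[-0.    0.67 -0.  ]
```

Request:
send_rows:
  steps:
    - {"tx": -0.3,"ty": -0.7,"tz": 0,"turn": 0,"grip": 0}
    - {"tx": -0.3,"ty": -0.7,"tz": 0,"turn": 0,"grip": 0}
    - {"tx": -0.3,"ty": -0.7,"tz": 0,"turn": 0,"grip": 0}
    - {"tx": -0.3,"ty": -0.7,"tz": 0,"turn": 0,"grip": 0}
    - {"tx": -0.3,"ty": -0.7,"tz": 0,"turn": 0,"grip": 0}
    - {"tx": -0.3,"ty": -0.7,"tz": 0,"turn": 0,"grip": 0}
    - {"tx": -0.3,"ty": -0.7,"tz": 0,"turn": 0,"grip": 0}
    - {"tx": -0.3,"ty": -0.7,"tz": 0,"turn": 0,"grip": 0}
    - {"tx": -0.3,"ty": -0.7,"tz": 0,"turn": 0,"grip": 0}
    - {"tx": -0.3,"ty": -0.7,"tz": 0,"turn": 0,"grip": 0}
    - {"tx": -0.3,"ty": -0.7,"tz": 0,"turn": 0,"grip": 0}
    - {"tx": -0.3,"ty": -0.7,"tz": 0,"turn": 0,"grip": 0}

```text
time: 2.1
position: [0.4258, 0.1244, 0.216]
tool_rot: [-0.055, 3.141, 0.001]
ft_force: [0.3, 0.2, -0.6]
grip_width: 0.0
grip_force: 0.0
```

```bash
python3 - <<'E'
from h import *
import cv2
go(con(-.088,-.06,.215),con(-.088,-.06,.076),con(-.088,-.02,.076))
i=ctrl.get_image("wrist");cv2.imwrite("pics/w1.png",i["pixels"][:,:,::-1]);print(i["K"],i["T_tool_cam"])
s=ctrl.get_state();T=np.eye(4);T[:3,:3]=R.from_rotvec(s["tool_rot"]).as_matrix();T[:3,3]=s["position"]
T=T@i["T_tool_cam"]
print(proj(i,place(C,[[-.105,.07,.03],[-.105,-.07,.03],[-.005,.07,.088],[-.005,-.07,.088],[.05,0,.098],[-.074,0,.092],[.05,.047,.098],[.05,-.047,.098]]),T).round(0).tolist())
E
```

```text
t 2.1 pos [0.4258 0.1244 0.216 ] x az -177.99 z [ 0.     0.001 -1.   ] F [ 0.3  0.2 -0.6] grip 0.0 0.0
[-0.02 -0.07  0.02]
[ 0.   -0.    2.32]
[-0.    0.67  0.  ]
[[338.62132046   0.         326.04184322]
 [  0.         338.62132046 238.46408457]
 [  0.           0.           1.        ]] [[ 3.47731242e-05 -9.63043694e-01 -2.69345210e-01  7.38762673e-02]
 [ 9.99999835e-01 -1.20880115e-04  5.61309224e-04 -3.79623859e-04]
 [-5.73123789e-04 -2.69345185e-01  9.63043531e-01 -1.69134523e-01]
 [ 0.00000000e+00  0.00000000e+00  0.00000000e+00  1.00000000e+00]]
[[453.0, 197.0], [320.0, 198.0], [464.0, 309.0], [320.0, 310.0], [391.0, 365.0], [396.0, 243.0], [439.0, 365.0], [344.0, 365.0]]
```

View pics/w1.png

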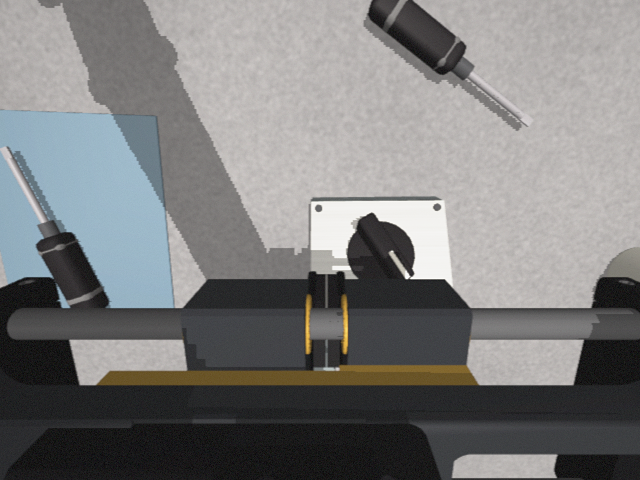

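The wrist view shows the panel front edge at columns 311–445, row 198, about 8 px left of prediction. The arm may still have been settling, so I'll re-measure at rest.

```bash
python3 - <<'E'
from h import *
import cv2
for k in range(2):
    s=ctrl.get_state();i=ctrl.get_image("wrist")
    T=np.eye(4);T[:3,:3]=R.from_rotvec(s["tool_rot"]).as_matrix();T[:3,3]=s["position"];T=T@i["T_tool_cam"]
    w=(i["pixels"].min(2)>215)
    for r in (203,206): 
        c=np.where(w[r,280:])[0]+280; print(r,c.min(),c.max())
    print(s["position"],s["qd"].round(3),proj(i,place(C,[[-.105,.07,.03],[-.105,-.07,.03]]),T).round(1).tolist())
pickle.dump((i,T),open("w.pkl","wb"))
go()
E
```

```text
203 318 451
206 318 452
[0.42837686 0.11766777 0.2162061 ] [-0.016 -0.005 -0.031  0.003 -0.009  0.009 -0.14 ] [[452.7, 197.4], [319.7, 198.3]]
203 315 448
206 315 448
[0.42719698 0.12065637 0.21614392] [-0.034  0.005 -0.081  0.007 -0.061  0.004 -0.052] [[449.3, 198.5], [316.6, 199.6]]
t 2.25 pos [0.4261 0.1235 0.216 ] x az -178.28 z [ 0.     0.001 -1.   ] F [-0.2  0.2 -0.8] grip 0.006 0.0
```

Request:
send_rows:
  steps:
    - {"tx": 0,"ty": -0.05,"tz": 0.5,"turn": 0,"grip": 0}
    - {"tx": 0,"ty": 0,"tz": 0.5,"turn": 0,"grip": 0}
    - {"tx": 0,"ty": 0,"tz": 0.5,"turn": 0,"grip": 0}
    - {"tx": 0,"ty": 0,"tz": 0.4,"turn": 0,"grip": 0}
    - {"tx": 0,"ty": 0,"tz": 0.3,"turn": 0,"grip": 0}
    - {"tx": 0,"ty": 0,"tz": 0.1,"turn": 0,"grip": 0}
    - {"tx": 0,"ty": 0,"tz": 0,"turn": 0,"grip": 0}
    - {"tx": 0,"ty": 0,"tz": 0,"turn": 0,"grip": 0}

```text
time: 3.25
position: [0.426, 0.1233, 0.0787]
tool_rot: [-0.059, 3.14, 0.001]
ft_force: [0.1, -0.9, -0.3]
grip_width: 0.006
grip_force: 0.0
```

```bash
python3 - <<'E'
from h import *
go(con(-.088,-.06,.076),con(-.088,-.02,.076))
E
```

```text
t 3.25 pos [0.426  0.1233 0.0787] x az -177.86 z [ 0.001  0.001 -1.   ] F [ 0.1 -0.9 -0.3] grip 0.006 0.0
[-0.02 -0.05  0.05]
[-0.    0.67  0.  ]
```

Now push along +y in small rows.

Request:
send_rows:
  steps:
    - {"tx": 0,"ty": 0.15,"tz": 0.03,"turn": 0,"grip": 0}
    - {"tx": 0,"ty": 0.15,"tz": 0,"turn": 0,"grip": 0}
    - {"tx": 0,"ty": 0.1,"tz": 0,"turn": 0,"grip": 0}
    - {"tx": 0,"ty": 0,"tz": 0,"turn": 0,"grip": 0}

```text
time: 3.75
position: [0.4246, 0.1475, 0.0762]
tool_rot: [-0.06, 3.141, -0.0]
ft_force: [0.5, 0.3, -0.3]
grip_width: 0.007
grip_force: 0.0
```

Request:
send_rows:
  steps:
    - {"tx": 0,"ty": 0.1,"tz": 0,"turn": 0,"grip": 0}
    - {"tx": 0,"ty": 0.1,"tz": 0,"turn": 0,"grip": 0}
    - {"tx": 0,"ty": 0,"tz": 0,"turn": 0,"grip": 0}

```text
time: 4.12
position: [0.4237, 0.152, 0.0755]
tool_rot: [0.054, -3.138, 0.016]
ft_force: [-2.1, -15.7, 4.9]
grip_width: 0.005
grip_force: 7.0
```

Request:
send_rows:
  steps:
    - {"tx": 0,"ty": 0.1,"tz": 0,"turn": 0,"grip": 0}
    - {"tx": 0,"ty": 0.1,"tz": 0,"turn": 0,"grip": 0}
    - {"tx": 0,"ty": 0,"tz": 0,"turn": 0,"grip": 0}

```text
time: 4.5
position: [0.4204, 0.1668, 0.0738]
tool_rot: [0.055, -3.133, 0.01]
ft_force: [-4.1, -7.0, -3.5]
grip_width: 0.01
grip_force: 4.4
```

Request:
send_rows:
  steps:
    - {"tx": 0,"ty": 0.1,"tz": 0,"turn": 0,"grip": 0}
    - {"tx": 0,"ty": 0,"tz": 0,"turn": 0,"grip": 0}

```text
time: 4.75
position: [0.4204, 0.1676, 0.0736]
tool_rot: [0.052, -3.131, 0.022]
ft_force: [-3.0, -18.5, 1.4]
grip_width: 0.006
grip_force: 8.7
```

Request:
send_rows:
  steps:
    - {"tx": 0,"ty": -0.3,"tz": 0,"turn": 0,"grip": 0}
    - {"tx": 0,"ty": -0.5,"tz": 0,"turn": 0,"grip": 0}
    - {"tx": 0,"ty": 0,"tz": -0.5,"turn": 0,"grip": 0}
    - {"tx": 0,"ty": 0,"tz": -0.9,"turn": 0,"grip": 0}
    - {"tx": 0,"ty": 0,"tz": -0.9,"turn": 0,"grip": 0}
    - {"tx": 0,"ty": 0,"tz": 0,"turn": 0,"grip": 1}

```text
time: 5.5
position: [0.4284, 0.1302, 0.2191]
tool_rot: [-0.058, 3.132, 0.009]
ft_force: [-0.3, 0.2, -0.2]
grip_width: 0.057
grip_force: 0.0
```

```bash
python3 - <<'E'
from h import *
import cv2
go()
a=[ctrl.get_image(n)["pixels"][:,:,::-1] for n in("wrist","scene")]
cv2.imwrite("pics/c2.png",np.hstack([cv2.resize(a[0][180:300,280:460],(400,267)),cv2.resize(a[1][190:290,330:480],(400,267))]))
E
```

```text
t 5.5 pos [0.4284 0.1302 0.2191] x az -177.87 z [ 0.009  0.006 -1.   ] F [-0.3  0.2 -0.2] grip 0.057 0.0
```

View pics/c2.png

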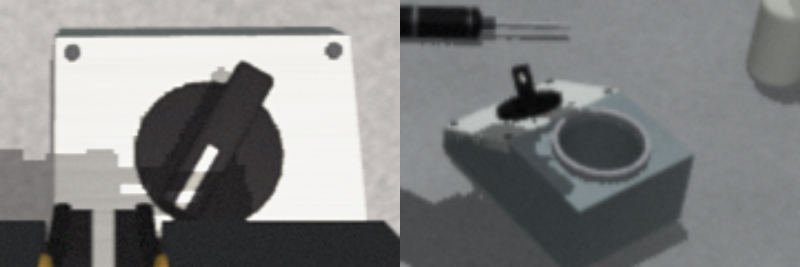

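Wrist and scene crops show the bar's white end leaning right as seen facing the panel, wrist crop (185,205), so the switch is on. The tool can't tilt. I'll grip the driver near the butt end lightly so that it pivots in the pads and the tip hangs down.

Request:
send_rows:
  steps:
    - {"tx": 0,"ty": -0.3,"tz": 0,"turn": -0.7,"grip": 1}
    - {"tx": 0,"ty": -0.3,"tz": 0,"turn": -0.7,"grip": 1}
    - {"tx": 0,"ty": -0.3,"tz": 0,"turn": -0.64,"grip": 1}
    - {"tx": 0,"ty": 0,"tz": 0,"turn": 0,"grip": 1}
    - {"tx": 0,"ty": 0,"tz": 0,"turn": 0,"grip": 1}

```text
time: 6.22
position: [0.4319, 0.0762, 0.2133]
tool_rot: [0.502, -3.1, -0.0]
ft_force: [0.1, 0.0, -1.1]
grip_width: 0.693
grip_force: 0.0
```

```bash
cat >> h.py <<'E'
drv=lambda x,z:np.r_[place(D,[[x,0,0]])[0][:2],z]
E
python3 - <<'E'
from h import *
go(drv(-.036,.12),drv(-.036,.020))
E
```

```text
t 6.225 pos [0.4319 0.0762 0.2133] x az -161.59 z [-0.001 -0.    -1.   ] F [ 0.1  0.  -1.1] grip 0.693 0.0
[-0.58 -4.22  1.55]
[-0.   -0.    1.67]
```

Request:
send_rows:
  steps:
    - {"tx": -0.08,"ty": -0.6,"tz": 0.22,"turn": 0,"grip": 1}
    - {"tx": -0.08,"ty": -0.6,"tz": 0.22,"turn": 0,"grip": 1}
    - {"tx": -0.08,"ty": -0.6,"tz": 0.22,"turn": 0,"grip": 1}
    - {"tx": -0.08,"ty": -0.6,"tz": 0.22,"turn": 0,"grip": 1}
    - {"tx": -0.08,"ty": -0.6,"tz": 0.22,"turn": 0,"grip": 1}
    - {"tx": -0.08,"ty": -0.6,"tz": 0.22,"turn": 0,"grip": 1}
    - {"tx": -0.1,"ty": -0.62,"tz": 0.23,"turn": 0,"grip": 1}
    - {"tx": 0,"ty": 0,"tz": 0,"turn": 0,"grip": 1}
    - {"tx": 0,"ty": 0,"tz": 0,"turn": 0,"grip": 1}
    - {"tx": 0,"ty": 0,"tz": 0,"turn": 0,"grip": 1}

```text
time: 7.48
position: [0.5459, -0.1518, 0.1214]
tool_rot: [-0.507, 3.1, 0.002]
ft_force: [0.6, 0.6, 0.2]
grip_width: 0.994
grip_force: 0.0
```

```bash
python3 - <<'E'
from h import *
import cv2
go(drv(-.036,.12),drv(-.036,.020))
s=ctrl.get_state();i=ctrl.get_image("wrist");T=np.eye(4);T[:3,:3]=R.from_rotvec(s["tool_rot"]).as_matrix();T[:3,3]=s["position"];T=T@i["T_tool_cam"]
im=i["pixels"][:,:,::-1].copy()
for x in(-.05,.05,.15):
    q=proj(i,drv(x,.018),T)[0]; print(q); cv2.circle(im,tuple(int(v) for v in q),3,(0,0,255),1)
cv2.imwrite("pics/w3.png",im)
E
```

```text
t 7.475 pos [ 0.5459 -0.1518  0.1214] x az -161.42 z [ 0.001  0.001 -1.   ] F [0.6 0.6 0.2] grip 0.994 0.0
[ 0.03 -0.01  0.02]
[ 0.   -0.    1.67]
[325.03772232 249.82241348]
[325.43587333 124.99447743]
[325.92700194 -28.98370854]
```

View pics/w3.png

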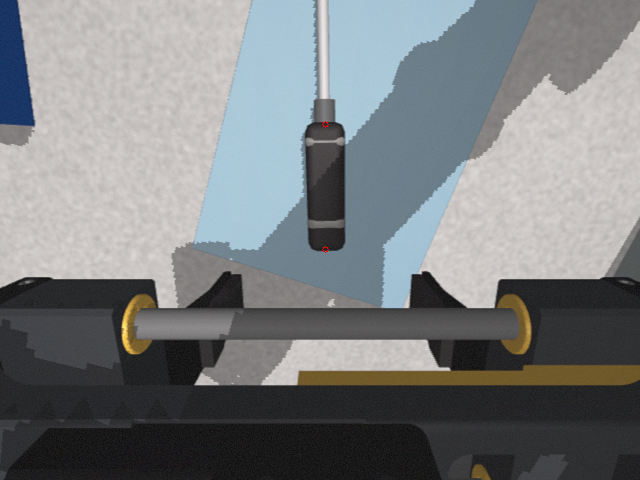

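The driver lies exactly where fitted: butt (325,249), handle front (325,124), centred between the fingers. Descend and grip.

Request:
send_rows:
  steps:
    - {"tx": 0,"ty": 0,"tz": 0.5,"turn": 0,"grip": 1}
    - {"tx": 0,"ty": 0,"tz": 0.5,"turn": 0,"grip": 1}
    - {"tx": 0,"ty": 0,"tz": 0.4,"turn": 0,"grip": 1}
    - {"tx": 0,"ty": 0,"tz": 0.27,"turn": 0,"grip": 1}
    - {"tx": 0,"ty": 0,"tz": 0,"turn": 0,"grip": 0.5}
    - {"tx": 0,"ty": 0,"tz": 0,"turn": 0,"grip": 0.2}
    - {"tx": 0,"ty": 0,"tz": 0,"turn": 0,"grip": 0.2}
    - {"tx": 0,"ty": 0,"tz": 0,"turn": 0,"grip": 0.2}
    - {"tx": 0,"ty": 0,"tz": 0,"turn": 0,"grip": 0.2}
    - {"tx": 0,"ty": 0,"tz": 0,"turn": 0,"grip": 0.2}
    - {"tx": 0,"ty": 0,"tz": 0,"turn": 0,"grip": 0.2}
    - {"tx": 0,"ty": 0,"tz": 0,"turn": 0,"grip": 0.2}
  newtons: 4

```text
time: 9.02
position: [0.5458, -0.1534, 0.021]
tool_rot: [-0.504, 3.101, 0.001]
ft_force: [-0.1, 0.4, 1.2]
grip_width: 0.344
grip_force: 4.0
```

```bash
python3 - <<'E'
from h import *
go(drv(-.036,.020))
E
```

```text
t 9.025 pos [ 0.5458 -0.1534  0.021 ] x az -161.54 z [ 0.  0. -1.] F [-0.1  0.4  1.2] grip 0.344 4.0
[0.02 0.01 0.02]
```

Request:
send_rows:
  steps:
    - {"tx": 0,"ty": 0,"tz": -0.15,"turn": 0,"grip": 0.2}
    - {"tx": 0.01,"ty": 0,"tz": -0.15,"turn": 0,"grip": 0.2}
    - {"tx": 0.02,"ty": 0,"tz": -0.15,"turn": 0,"grip": 0.2}
    - {"tx": 0.03,"ty": 0,"tz": -0.15,"turn": 0,"grip": 0.2}
    - {"tx": 0,"ty": 0,"tz": 0,"turn": 0,"grip": 0.2}
    - {"tx": 0,"ty": 0,"tz": 0,"turn": 0,"grip": 0.2}

```text
time: 9.78
position: [0.5427, -0.1546, 0.0571]
tool_rot: [-0.504, 3.1, -0.0]
ft_force: [0.8, -0.3, -2.1]
grip_width: 0.345
grip_force: 4.0
```

```bash
python3 - <<'E'
from h import *
import cv2
go()
a=[ctrl.get_image(n)["pixels"][:,:,::-1] for n in("wrist","scene")]
cv2.imwrite("pics/c4.png",np.hstack([cv2.resize(a[0][0:300,200:460],(390,450)),cv2.resize(a[1][220:350,200:320],(400,450),interpolation=cv2.INTER_CUBIC)]))
E
```

```text
t 9.775 pos [ 0.5427 -0.1546  0.0571] x az -161.52 z [ 0.001  0.    -1.   ] F [ 0.8 -0.3 -2.1] grip 0.345 4.0
```

View pics/c4.png

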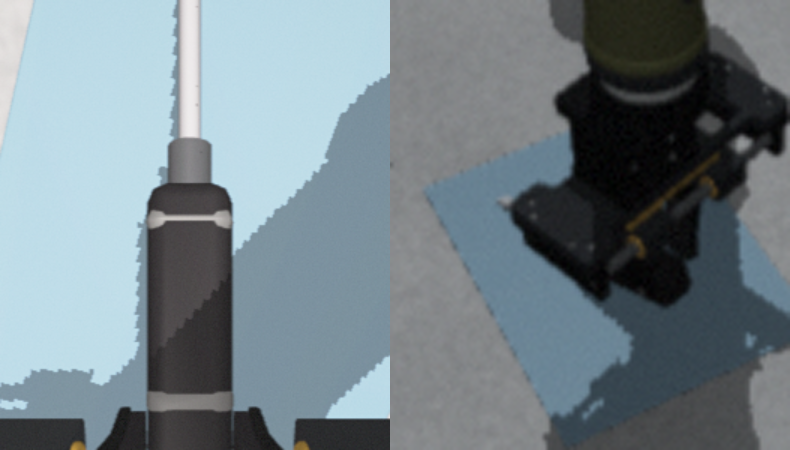

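The driver is pivoting. Handle width is equal at the front and rear bands (84 px at crop rows 185 and 400), which means roughly 11–15° nose-down with the tip on the mat. I'll continue the arc to 30°, then tighten.

Request:
send_rows:
  steps:
    - {"tx": 0.03,"ty": 0,"tz": -0.12,"turn": 0,"grip": 0.2}
    - {"tx": 0.03,"ty": 0,"tz": -0.12,"turn": 0,"grip": 0.2}
    - {"tx": 0.04,"ty": 0,"tz": -0.12,"turn": 0,"grip": 0.2}
    - {"tx": 0.04,"ty": 0,"tz": -0.12,"turn": 0,"grip": 0.2}
    - {"tx": 0.05,"ty": 0,"tz": -0.12,"turn": 0,"grip": 0.2}
    - {"tx": 0.05,"ty": 0,"tz": -0.12,"turn": 0,"grip": 0.2}
    - {"tx": 0.06,"ty": 0,"tz": -0.12,"turn": 0,"grip": 0.2}
    - {"tx": 0.06,"ty": 0,"tz": -0.12,"turn": 0,"grip": 0.2}
    - {"tx": 0,"ty": 0,"tz": 0,"turn": 0,"grip": 0.2}
    - {"tx": 0,"ty": 0,"tz": 0,"turn": 0,"grip": 0.2}

```text
time: 11.12
position: [0.5223, -0.1614, 0.1147]
tool_rot: [-0.504, 3.1, 0.0]
ft_force: [0.9, 0.2, -1.5]
grip_width: 0.344
grip_force: 4.0
```

Request:
send_rows:
  steps:
    - {"tx": 0,"ty": 0,"tz": 0,"turn": 0,"grip": 0.2}
    - {"tx": 0,"ty": 0,"tz": 0,"turn": 0,"grip": 0.2}
    - {"tx": 0,"ty": 0,"tz": 0,"turn": 0,"grip": 0.2}
    - {"tx": 0,"ty": 0,"tz": -0.2,"turn": 0,"grip": 0.2}
    - {"tx": 0,"ty": 0,"tz": -0.4,"turn": 0,"grip": 0.2}
    - {"tx": 0,"ty": 0,"tz": -0.4,"turn": 0,"grip": 0.2}
    - {"tx": 0,"ty": 0,"tz": 0,"turn": 0,"grip": 0.2}
    - {"tx": 0,"ty": 0,"tz": 0,"turn": 0,"grip": 0.2}
    - {"tx": 0,"ty": 0,"tz": 0,"turn": 0,"grip": 0.2}
  newtons: 30

```text
time: 12.25
position: [0.521, -0.1614, 0.1734]
tool_rot: [0.503, -3.099, -0.001]
ft_force: [-0.3, 0.6, -2.1]
grip_width: 0.334
grip_force: 30.0
```

```bash
python3 - <<'E'
from h import *
import cv2
go()
a=[ctrl.get_image(n)["pixels"][:,:,::-1] for n in("wrist","scene")]
cv2.imwrite("pics/c5.png",np.hstack([cv2.resize(a[0][0:300,200:460],(390,450)),cv2.resize(a[1][200:330,200:320],(400,450),interpolation=cv2.INTER_CUBIC)]))
E
```

```text
t 12.25 pos [ 0.521  -0.1614  0.1734] x az -161.54 z [-0.002  0.    -1.   ] F [-0.3  0.6 -2.1] grip 0.334 30.0
```

View pics/c5.png

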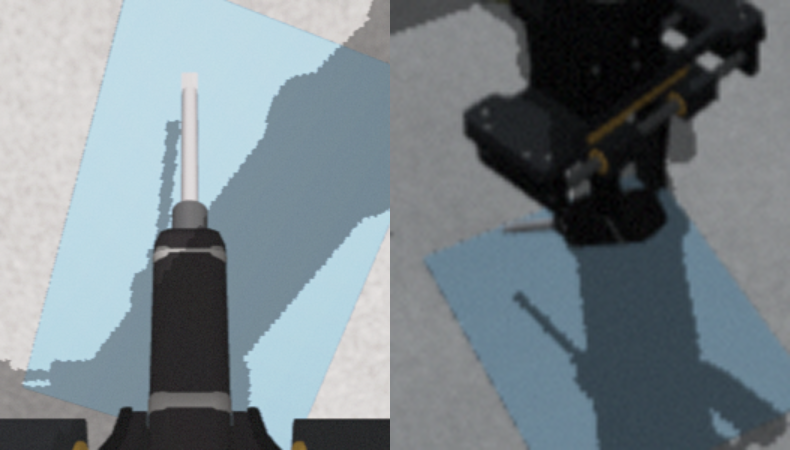

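```bash
python3 - <<'E'
from h import *
i,_=pickle.load(open("w.pkl","rb"));T=np.array(i["T_tool_cam"])
def pts(p):
    th,x0,z0=p; c,s=np.cos(th),np.sin(th)
    # tool frame: x toward tip, z down; driver axis point at (x0,0,z0) is driver x=-.037
    f=lambda x,up:[x0+c*(x+.037)+s*up,0,z0+s*(x+.037)-c*up]
    return np.array([f(.15,0),f(.05,.013),f(.066,.008),f(-.034,.015)])
v=np.array([75,232,202,397])/1.5
r=least_squares(lambda p:np.r_[proj(i,pts(p),T)[:,1]-v,(p[1:]-[0,.003])/.002],[.5,0,.003])
print(np.degrees(r.x[0]),r.x,r.fun); tip=pts(r.x)[0]
s=ctrl.get_state(); rot=R.from_rotvec(s["tool_rot"])
tw=rot.apply(tip)+s["position"];print("tip tool",tip,"tip world",tw)
rim=con(.05,0,.098); ax=rot.as_matrix()[:,0]
# tip target: 30 mm past centre side: offset along ax
tgt=rim+.024*ax; tgt[2]=.098-.035
up=np.r_[tgt[:2],.17]
tcp=lambda t:t-rot.apply(tip)
print("tcp targets",tcp(up),tcp(tgt)); go(tcp(up),tcp(tgt))
E
```

```text
38.70777640065817 [ 0.67557814 -0.00383234  0.01248078] [ 4.6378137  -8.18789908 -2.6959976   5.72924374 -1.91617035  4.74039105]
tip tool [0.14209228 0.         0.12942097] tip world [ 0.38623758 -0.20649905  0.04443852]
tcp targets [0.67521125 0.22255819 0.29920329] [0.67521125 0.22255819 0.19220329]
t 12.35 pos [ 0.5212 -0.1615  0.1736] x az -161.54 z [-0.002  0.    -1.   ] F [ 0.6  1.1 -2.3] grip 0.332 30.0
[-4.46  5.26 -2.1 ]
[-0.   -0.    1.78]
```

```bash
python3 - <<'E'
from h import *
w,_=pickle.load(open("w.pkl","rb")); d=pickle.load(open("im0.pkl","rb"))["scene"]
s=ctrl.get_state();T=np.eye(4);rot=R.from_rotvec(s["tool_rot"]);T[:3,:3]=rot.as_matrix();T[:3,3]=s["position"];T=T@w["T_tool_cam"]
f=lambda P:np.r_[proj(w,P,T)[0]-[326,49],proj(d,P)[0]-[234.5,266.5]]
r=least_squares(f,[.39,-.2,.05]);print(r.x,r.fun); q=rot.inv().apply(r.x-s["position"]);print("tool",q)
E
```

```text
[ 0.38490866 -0.20711369  0.05467781] [ 0.12333891  0.10997706 -0.56498254 -0.04530036]
tool [ 0.1435631  -0.00015662  0.11918383]
```

Request:
send_rows:
  steps:
    - {"tx": 0,"ty": 0,"tz": -0.3,"turn": 0,"grip": 0.2}
    - {"tx": 0,"ty": 0,"tz": -0.5,"turn": 0,"grip": 0.2}
    - {"tx": 0,"ty": 0,"tz": -0.5,"turn": 0,"grip": 0.2}
    - {"tx": 0,"ty": 0,"tz": -0.4,"turn": 0,"grip": 0.2}
    - {"tx": 0,"ty": 0,"tz": -0.24,"turn": 0,"grip": 0.2}
    - {"tx": 0,"ty": 0,"tz": 0,"turn": 0,"grip": 0.2}

```text
time: 13.1
position: [0.5224, -0.1619, 0.2922]
tool_rot: [-0.503, 3.099, -0.001]
ft_force: [-0.2, -0.4, -2.6]
grip_width: 0.331
grip_force: 30.0
```

Request:
send_rows:
  steps:
    - {"tx": -0.2,"ty": 0.25,"tz": 0,"turn": 0,"grip": 0.2}
    - {"tx": -0.35,"ty": 0.41,"tz": 0,"turn": 0,"grip": 0.2}
    - {"tx": -0.4,"ty": 0.46,"tz": 0,"turn": 0,"grip": 0.2}
    - {"tx": -0.4,"ty": 0.46,"tz": 0,"turn": 0,"grip": 0.2}
    - {"tx": -0.4,"ty": 0.46,"tz": 0,"turn": 0,"grip": 0.2}
    - {"tx": -0.4,"ty": 0.46,"tz": 0,"turn": 0,"grip": 0.2}
    - {"tx": -0.4,"ty": 0.46,"tz": 0,"turn": 0,"grip": 0.2}
    - {"tx": -0.4,"ty": 0.46,"tz": 0,"turn": 0,"grip": 0.2}
    - {"tx": -0.4,"ty": 0.46,"tz": 0,"turn": 0,"grip": 0.2}
    - {"tx": -0.4,"ty": 0.46,"tz": 0,"turn": 0,"grip": 0.2}
    - {"tx": -0.4,"ty": 0.46,"tz": 0,"turn": 0,"grip": 0.2}
    - {"tx": -0.34,"ty": 0.46,"tz": 0,"turn": 0,"grip": 0.2}

```text
time: 14.6
position: [0.6767, 0.2264, 0.2885]
tool_rot: [0.506, -3.097, -0.001]
ft_force: [0.5, 0.0, -1.0]
grip_width: 0.332
grip_force: 30.0
```

Request:
send_rows:
  steps:
    - {"tx": 0,"ty": 0,"tz": 0,"turn": 0,"grip": 0.2}
    - {"tx": 0,"ty": 0,"tz": 0,"turn": 0,"grip": 0.2}
    - {"tx": 0,"ty": 0,"tz": 0,"turn": 0,"grip": 0.2}
    - {"tx": 0,"ty": 0,"tz": 0,"turn": 0,"grip": 0.2}

```text
time: 15.1
position: [0.6774, 0.2221, 0.2912]
tool_rot: [-0.502, 3.101, 0.0]
ft_force: [-0.2, 0.1, -1.7]
grip_width: 0.334
grip_force: 30.0
```

```bash
python3 - <<'E'
from h import *
import cv2
go([.6768,.2232,.29],[.6768,.2232,.18])
s=ctrl.get_state();i=ctrl.get_image("wrist");S=ctrl.get_image("scene")
rot=R.from_rotvec(s["tool_rot"]);T=np.eye(4);T[:3,:3]=rot.as_matrix();T[:3,3]=s["position"];T=T@i["T_tool_cam"]
t=rot.apply([.144,0,.117])+s["position"];print("tip",t,"pred px",proj(i,t,T),proj(S,t),"rim",con(.05,0,.098),proj(i,con(.05,0,.098),T),proj(S,con(.05,0,.098)))
a=i["pixels"][:,:,::-1];b=S["pixels"][:,:,::-1]
cv2.imwrite("pics/c6.png",np.hstack([cv2.resize(a[0:300,200:460],(390,450)),cv2.resize(b[140:290,340:475],(400,450),interpolation=cv2.INTER_CUBIC)]))
E
```

```text
t 15.1 pos [0.6774 0.2221 0.2912] x az -161.62 z [ 0.  0. -1.] F [-0.2  0.1 -1.7] grip 0.334 30.0
[0.   0.02 0.02]
[ 0.   -0.    1.83]
tip [0.54077538 0.17669479 0.17419896] pred px [[326.24693451  47.76951451]] [[400.28057332 215.27518934]] rim [0.56298247 0.18517791 0.098     ] [[327.19893697  95.31339877]] [[404.86315523 242.4334319 ]]
```

View pics/c6.png

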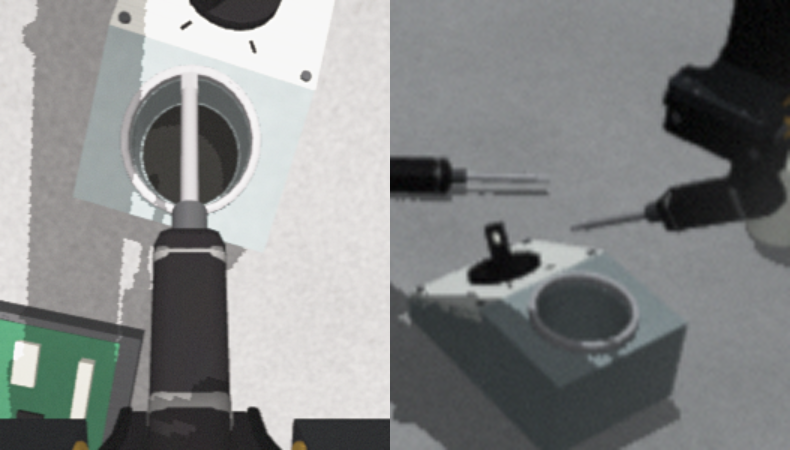

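The tip is at scene px (401,217), predicted (400,215), and the rim centre matches at wrist crop (192,141). Descend and hold.

Request:
send_rows:
  steps:
    - {"tx": 0,"ty": 0.02,"tz": 0.3,"turn": 0,"grip": 0.2}
    - {"tx": 0,"ty": 0,"tz": 0.4,"turn": 0,"grip": 0.2}
    - {"tx": 0,"ty": 0,"tz": 0.4,"turn": 0,"grip": 0.2}
    - {"tx": 0,"ty": 0,"tz": 0.3,"turn": 0,"grip": 0.2}
    - {"tx": 0,"ty": 0,"tz": 0.2,"turn": 0,"grip": 0.2}
    - {"tx": 0,"ty": 0,"tz": 0.15,"turn": 0,"grip": 0.2}
    - {"tx": 0,"ty": 0,"tz": 0.08,"turn": 0,"grip": 0.2}
    - {"tx": 0,"ty": 0,"tz": 0,"turn": 0,"grip": 0.2}

```text
time: 16.2
position: [0.6771, 0.2242, 0.1813]
tool_rot: [-0.504, 3.101, 0.0]
ft_force: [0.0, 0.7, -1.7]
grip_width: 0.334
grip_force: 30.0
```

Request:
send_rows:
  steps:
    - {"tx": 0,"ty": 0,"tz": 0,"turn": 0,"grip": 0.2}
    - {"tx": 0,"ty": 0,"tz": 0,"turn": 0,"grip": 0.2}
    - {"tx": 0,"ty": 0,"tz": 0,"turn": 0,"grip": 0.2}
    - {"tx": 0,"ty": 0,"tz": 0,"turn": 0,"grip": 0.2}
    - {"tx": 0,"ty": 0,"tz": 0,"turn": 0,"grip": 0.2}
    - {"tx": 0,"ty": 0,"tz": 0,"turn": 0,"grip": 0.2}
    - {"tx": 0,"ty": 0,"tz": 0,"turn": 0,"grip": 0.2}
    - {"tx": 0,"ty": 0,"tz": 0,"turn": 0,"grip": 0.2}
    - {"tx": 0,"ty": 0,"tz": 0,"turn": 0,"grip": 0.2}
    - {"tx": 0,"ty": 0,"tz": 0,"turn": 0,"grip": 0.2}

```text
time: 17.45
position: [0.6771, 0.2242, 0.1812]
tool_rot: [-0.504, 3.101, 0.0]
ft_force: [0.7, -0.3, -3.5]
grip_width: 0.335
grip_force: 30.0
```

```bash
python3 - <<'E'
from h import *
import cv2
go([.6768,.2232,.29])
b=ctrl.get_image("scene")["pixels"][:,:,::-1]
cv2.imwrite("pics/c7.png",cv2.resize(b[180:290,340:475],(540,440),interpolation=cv2.INTER_CUBIC))
E
```

```text
t 17.45 pos [0.6771 0.2242 0.1812] x az -161.54 z [ 0.  0. -1.] F [ 0.7 -0.3 -3.5] grip 0.335 30.0
[ 0.01 -0.01 -1.81]
```

View pics/c7.png

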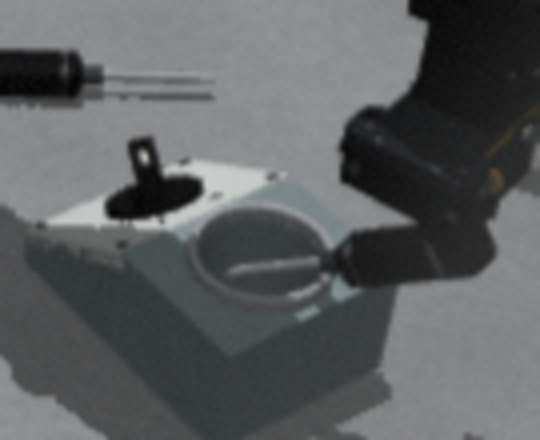

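The tip is inside the well at crop (230,270), clear of the walls, and was held for more than 1 s. Now the return trip.

Request:
send_rows:
  steps:
    - {"tx": 0,"ty": 0,"tz": -0.3,"turn": 0,"grip": 0.2}
    - {"tx": 0,"ty": 0,"tz": -0.5,"turn": 0,"grip": 0.2}
    - {"tx": 0,"ty": 0,"tz": -0.5,"turn": 0,"grip": 0.2}
    - {"tx": 0,"ty": 0,"tz": -0.4,"turn": 0,"grip": 0.2}
    - {"tx": 0,"ty": 0,"tz": -0.1,"turn": 0,"grip": 0.2}
    - {"tx": 0,"ty": 0,"tz": 0,"turn": 0,"grip": 0.2}

```text
time: 18.25
position: [0.6772, 0.2241, 0.2896]
tool_rot: [-0.504, 3.1, 0.0]
ft_force: [0.2, -0.9, -2.6]
grip_width: 0.33
grip_force: 30.0
```

Request:
send_rows:
  steps:
    - {"tx": 0.2,"ty": -0.25,"tz": 0,"turn": 0,"grip": 0.2}
    - {"tx": 0.35,"ty": -0.41,"tz": 0,"turn": 0,"grip": 0.2}
    - {"tx": 0.4,"ty": -0.46,"tz": 0,"turn": 0,"grip": 0.2}
    - {"tx": 0.4,"ty": -0.46,"tz": 0,"turn": 0,"grip": 0.2}
    - {"tx": 0.4,"ty": -0.46,"tz": 0,"turn": 0,"grip": 0.2}
    - {"tx": 0.4,"ty": -0.46,"tz": 0,"turn": 0,"grip": 0.2}
    - {"tx": 0.4,"ty": -0.46,"tz": 0,"turn": 0,"grip": 0.2}
    - {"tx": 0.4,"ty": -0.46,"tz": 0,"turn": 0,"grip": 0.2}
    - {"tx": 0.4,"ty": -0.46,"tz": 0,"turn": 0,"grip": 0.2}
    - {"tx": 0.4,"ty": -0.46,"tz": 0,"turn": 0,"grip": 0.2}
    - {"tx": 0.4,"ty": -0.46,"tz": 0,"turn": 0,"grip": 0.2}
    - {"tx": 0.34,"ty": -0.46,"tz": 0,"turn": 0,"grip": 0.2}

```text
time: 19.75
position: [0.52, -0.1615, 0.2881]
tool_rot: [0.503, -3.1, -0.002]
ft_force: [0.6, 0.7, -2.9]
grip_width: 0.334
grip_force: 30.0
```

Request:
send_rows:
  steps:
    - {"tx": 0,"ty": 0,"tz": 0,"turn": 0,"grip": 0.2}
    - {"tx": 0,"ty": 0,"tz": 0,"turn": 0,"grip": 0.2}
    - {"tx": 0,"ty": 0,"tz": 0.4,"turn": 0,"grip": 0.2}
    - {"tx": 0,"ty": 0,"tz": 0.5,"turn": 0,"grip": 0.2}
    - {"tx": 0,"ty": 0,"tz": 0.5,"turn": 0,"grip": 0.2}
    - {"tx": 0,"ty": 0,"tz": 0.5,"turn": 0,"grip": 0.2}
    - {"tx": 0,"ty": 0,"tz": 0.4,"turn": 0,"grip": 0.2}
    - {"tx": 0,"ty": 0,"tz": 0.2,"turn": 0,"grip": 0.2}
    - {"tx": 0,"ty": 0,"tz": 0.1,"turn": 0,"grip": 0.2}
    - {"tx": 0,"ty": 0,"tz": 0,"turn": 0,"grip": 0.2}
    - {"tx": 0,"ty": 0,"tz": 0,"turn": 0,"grip": 0.2}

```text
time: 21.12
position: [0.5221, -0.1606, 0.134]
tool_rot: [-0.504, 3.099, -0.001]
ft_force: [0.0, 0.7, -1.6]
grip_width: 0.337
grip_force: 30.0
```

```bash
python3 - <<'E'
from h import *
go([.5212,-.1615,.118],[.5458,-.1534,.021])
E
```

```text
t 21.125 pos [ 0.5221 -0.1606  0.134 ] x az -161.54 z [ 0.002 -0.    -1.   ] F [ 0.   0.7 -1.6] grip 0.337 30.0
[ 0.02 -0.01  0.27]
[-0.43 -0.    1.62]
```

Request:
send_rows:
  steps:
    - {"tx": 0,"ty": 0,"tz": 0.1,"turn": 0,"grip": 0.2}
    - {"tx": 0,"ty": 0,"tz": 0.1,"turn": 0,"grip": 0.2}
    - {"tx": -0.05,"ty": 0,"tz": 0.1,"turn": 0,"grip": 0.2}
    - {"tx": -0.06,"ty": 0,"tz": 0.12,"turn": 0,"grip": 0.2}
    - {"tx": -0.06,"ty": 0,"tz": 0.12,"turn": 0,"grip": 0.2}
    - {"tx": -0.05,"ty": 0,"tz": 0.12,"turn": 0,"grip": 0.2}
    - {"tx": -0.05,"ty": 0,"tz": 0.12,"turn": 0,"grip": 0.2}
    - {"tx": 0,"ty": 0,"tz": 0,"turn": 0,"grip": 0.2}
  newtons: 8

```text
time: 22.12
position: [0.5363, -0.1553, 0.0855]
tool_rot: [0.504, -3.099, -0.0]
ft_force: [1.2, 0.3, -1.8]
grip_width: 0.344
grip_force: 8.0
```

Request:
send_rows:
  steps:
    - {"tx": -0.04,"ty": 0,"tz": 0.12,"turn": 0,"grip": 0.2}
    - {"tx": -0.04,"ty": 0,"tz": 0.12,"turn": 0,"grip": 0.2}
    - {"tx": -0.03,"ty": 0,"tz": 0.12,"turn": 0,"grip": 0.2}
    - {"tx": -0.02,"ty": 0,"tz": 0.12,"turn": 0,"grip": 0.2}
    - {"tx": -0.02,"ty": 0,"tz": 0.12,"turn": 0,"grip": 0.2}
    - {"tx": 0,"ty": 0,"tz": 0,"turn": 0,"grip": 0.2}
    - {"tx": 0,"ty": 0,"tz": 0,"turn": 0,"grip": 0.2}

```text
time: 23.0
position: [0.5448, -0.1528, 0.0502]
tool_rot: [0.503, -3.1, -0.0]
ft_force: [0.1, -0.5, -2.0]
grip_width: 0.344
grip_force: 8.0
```

```bash
python3 - <<'E'
from h import *
import cv2
go([.5458,-.1534,.021])
a=[ctrl.get_image(n)["pixels"][:,:,::-1] for n in("wrist","scene")]
cv2.imwrite("pics/c8.png",np.hstack([cv2.resize(a[0][0:300,200:460],(390,450)),cv2.resize(a[1][220:350,200:320],(400,450),interpolation=cv2.INTER_CUBIC)]))
E
```

```text
t 23.0 pos [ 0.5448 -0.1528  0.0502] x az -161.56 z [-0.001 -0.    -1.   ] F [ 0.1 -0.5 -2. ] grip 0.344 8.0
[-0.01 -0.02  0.49]
```

View pics/c8.png

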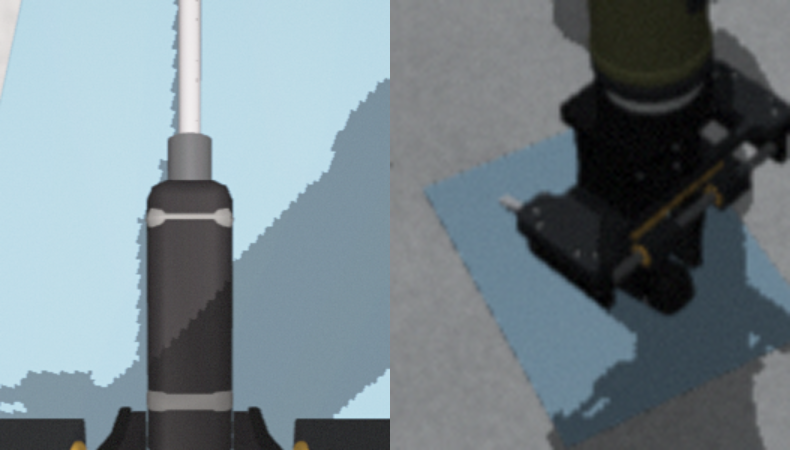

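The driver is pivoting flat again, much as in the lift view (handle front at crop row 183, tip on the mat). I'll lower the rest of the way.

Request:
send_rows:
  steps:
    - {"tx": 0,"ty": 0,"tz": 0.1,"turn": 0,"grip": 0.2}
    - {"tx": 0,"ty": 0,"tz": 0.1,"turn": 0,"grip": 0.2}
    - {"tx": 0,"ty": 0,"tz": 0.1,"turn": 0,"grip": 0.2}
    - {"tx": 0,"ty": 0,"tz": 0.08,"turn": 0,"grip": 0.2}
    - {"tx": 0,"ty": 0,"tz": 0.05,"turn": 0,"grip": 0.2}
    - {"tx": 0,"ty": 0,"tz": 0.03,"turn": 0,"grip": 0.2}
    - {"tx": 0,"ty": 0,"tz": 0,"turn": 0,"grip": 0.2}

```text
time: 23.98
position: [0.5455, -0.1526, 0.0229]
tool_rot: [-0.504, 3.101, 0.0]
ft_force: [0.5, 1.5, 1.1]
grip_width: 0.343
grip_force: 8.0
```

Request:
send_rows:
  steps:
    - {"tx": 0,"ty": 0,"tz": 0.03,"turn": 0,"grip": 0.2}
    - {"tx": 0,"ty": 0,"tz": 0,"turn": 0,"grip": 0.2}

```text
time: 24.22
position: [0.5456, -0.1525, 0.0222]
tool_rot: [-0.504, 3.1, 0.001]
ft_force: [-2.1, 1.4, 8.7]
grip_width: 0.343
grip_force: 8.0
```

Handle is bottomed on the mat (8.7 N up). Release and rise.

Request:
send_rows:
  steps:
    - {"tx": 0,"ty": 0,"tz": -0.02,"turn": 0,"grip": 0.4}
    - {"tx": 0,"ty": 0,"tz": 0,"turn": 0,"grip": 1}
    - {"tx": 0,"ty": 0,"tz": 0,"turn": 0,"grip": 1}
    - {"tx": 0,"ty": 0,"tz": 0,"turn": 0,"grip": 1}
    - {"tx": 0,"ty": 0,"tz": 0,"turn": 0,"grip": 1}
    - {"tx": 0,"ty": 0,"tz": 0,"turn": 0,"grip": 1}
    - {"tx": 0,"ty": 0,"tz": -0.3,"turn": 0,"grip": 1}
    - {"tx": 0,"ty": 0,"tz": -0.6,"turn": 0,"grip": 1}
    - {"tx": 0,"ty": 0,"tz": -0.8,"turn": 0,"grip": 1}
    - {"tx": 0,"ty": 0,"tz": -0.8,"turn": 0,"grip": 1}
    - {"tx": 0,"ty": 0,"tz": 0,"turn": 0,"grip": 1}
    - {"tx": 0,"ty": 0,"tz": 0,"turn": 0,"grip": 1}

```text
time: 25.72
position: [0.5453, -0.1525, 0.1727]
tool_rot: [-0.504, 3.1, 0.001]
ft_force: [-0.4, 0.3, 0.2]
grip_width: 0.996
grip_force: 0.0
```

```bash
python3 - <<'E'
from h import *
import cv2
go()
a=[ctrl.get_image(n)["pixels"][:,:,::-1] for n in("wrist","scene")]
cv2.imwrite("pics/c9.png",np.hstack([cv2.resize(a[0][0:300,130:470],(425,375)),cv2.resize(a[1][190:390,100:300],(375,375))]))
E
```

```text
t 25.725 pos [ 0.5453 -0.1525  0.1727] x az -161.54 z [ 0.001  0.001 -1.   ] F [-0.4  0.3  0.2] grip 0.996 0.0
```

View pics/c9.png

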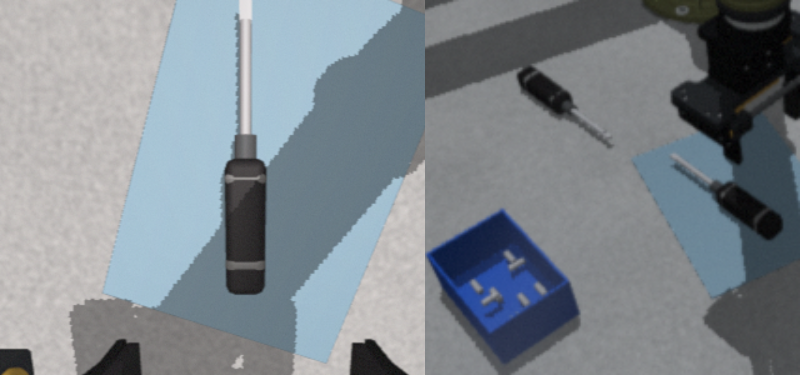

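The driver lies flat on the mat, handle at wrist crop (246,225), and the gripper is clear. The last view of the switch showed it still on.

```bash
python3 -c "
from bench import ctrl
print(ctrl.close_job())"
```

```text
the job is handed in; nothing more can be done
None
```

The job is handed in with no verdict returned: the switch is on, the driver's tip was held about 35 mm below the well rim for over 1 s, and the driver lies flat on the mat.

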